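# Count to the third gap and push the tin home

## Robot

A 6-joint arm with a two-finger parallel gripper is mounted at the origin on the work surface. World frame = base frame: x ahead of the robot, y to its left, z up, the work surface at z = 0. Lengths are in m, angles in rad, forces in N, time in s.
With the tool pointing down it reaches from about 0.35 to 1 m from the base axis. Payload 7.1 kg.
Tool frame: the origin (TCP) lies between the finger pads; the fingertips stand 22 mm ahead of it and the grasp point (between the pads) lies 3 mm ahead of it; x points along the fingers, y is the direction in which the jaws open and shut, and the axes are right-handed (so a half turn about x gives the same grasp; the last joint's range is limited). The gripper opens to 85 mm and grips with 20 to 120 N. Pads are 22 mm wide; open, the fingers measure 114 mm over their backs; the gripper's body (76 mm by 85 mm) begins 54 mm behind the grasp point. The pads swing forward as they close: fully open they stand 13 mm farther back than shut.
Start: joints at [-1.262, 0.423, 1.63, -0, 1.089, -0.019], TCP at [0.201, -0.592, 0.253] pointing down, gripper open.
Joint ranges: [-3, 3], [-0.9, 2.11], [0.09, 2.58], [-1.31, 4.45], [0.11, 2.69], [-2.54, 2.54]. Speed limits (rad/s): [2.39, 2.39, 3.01, 3.14, 3.14, 3.14].

## Interface

Orientations are given as a rotation vector (axis times angle).
In Python, from rig import manip gives the robot as it stands. The module is installed in compiled form; this text tells all that it offers. Calls block until the motion is done:
- manip.move_to(position, orientation): joint-space move of the TCP to a pose.
- manip.servo_line(position, orientation=None, rate=0.15): straight line of the TCP; orientation=None keeps the orientation; rate is the mean speed in m/s.
- manip.set_joints(angles): joint-space move.
- manip.command_gripper(opening, f_grip=None): finger opening in m; f_grip is the grip in N (None keeps the last); returns when the fingers have stopped.
- manip.hold(seconds).
- manip.solve_ik(position, orientation): joint angles nearest the present ones, or None.
- manip.camera(name): name is "side" or "top" or "wrist"; returns a dict with "image" (420x560x3 uint8, red, green, blue), "fx", "fy", "cx", "cy" (pixels), "k1" (the pictures are not rectified: a ray, as slopes to the right and down, at radius r is drawn at 1 + k1 r^2 times it, then the intrinsics apply), "cam_to_world" (4x4, takes a point from camera to world coordinates); the wrist camera has in their place "mount" (4x4, takes a point from camera to tool coordinates, whose origin is the TCP and whose axes are the tool frame's). Camera axes: x right, y down, z forward; pixel columns grow to the right and rows downward; lengths in m; the calibration is good to about 2 mm. A picture is of the moment at which its call begins: read the wrist's pose just before it. There is no depth.
A pose or a line that the arm cannot do raises manip.IKError and nothing moves.
- manip.sign_off(): hands the job in, once; it reports no verdict.
Readings, each from a call of its own:
- manip.get_time(): time.
- manip.get_joint_positions(): joint angles.
- manip.get_joint_vel(): joint speeds.
- manip.get_tau(): joint torques, N m.
- manip.get_position(): TCP position.
- manip.get_ee_rot(): TCP orientation.
- manip.get_contact_force(): force on the tool from outside, world axes, zero at the start.
- manip.get_torque(): the same for the moment, N m.
- manip.get_width(): finger opening in m.
Only numpy, scipy, OpenCV 4.12 (cv2) and the standard library are available. Lean on these libraries where they do the work, as an engineer would, in place of code of your own. Each camera call takes 0.05 s, during which the arm holds its last target. There are 200 camera calls.

## Task

At the divider rack on the frame-fitting table, run one fingertip along the top rail, starting at the end with the round-headed post and touching the ridge over each gap in turn, and stop on the third ridge. Then push the loose round tin, without pinching, lifting or tipping it, across the table into that third gap until it rests against the rack's back board. Leave everything else where it stands, and finish clear of everything.

Things in the scene. Friction and masses are not known exactly. Their poses are not given: they have to be found in the camera images.
- rack: fixed divider rack, 333 mm wide along its y; x points into its six gaps, which open to -x (robot side) and upward and have no floor: tins slide on the table. Origin: on the table, mid-width, 20 mm before the back board, so a tin that is home has its centre at x = 0. Gap centres at y = +135, +81, +27, -27, -81, -135 mm. Some hold a tin or box; the third from either end is always empty
- mouth (a point): point on the table at the rack's mid-width, in the line of the dividers' front ends (rack x = -14.5 mm, y = 0). The seven white dividers are 5 mm thick and 36 mm high, with rounded front ends, and leave gaps 49 mm wide; a tin that is home sticks out 5.5 mm before them
- rail (a point): middle of the rail: the flat wooden top of the rack's back board, 47.5 mm above the table, 333 mm long (rack y), 16 mm wide (rack x = 20 to 36 mm), with six ridges across it
- ridge_a: low rounded wooden ridge across the top of the rail, 16 mm (x) by 15 mm (y), standing 2.5 mm above it, over the middle of the gap at rack y = +135 mm. Origin: the ridge's highest point, 50 mm above the table
- ridge_b: low rounded wooden ridge across the top of the rail, 16 mm (x) by 15 mm (y), standing 2.5 mm above it, over the middle of the gap at rack y = +81 mm. Origin: the ridge's highest point, 50 mm above the table
- ridge_c: low rounded wooden ridge across the top of the rail, 16 mm (x) by 15 mm (y), standing 2.5 mm above it, over the middle of the gap at rack y = +27 mm. Origin: the ridge's highest point, 50 mm above the table
- ridge_d: low rounded wooden ridge across the top of the rail, 16 mm (x) by 15 mm (y), standing 2.5 mm above it, over the middle of the gap at rack y = -27 mm. Origin: the ridge's highest point, 50 mm above the table
- ridge_e: low rounded wooden ridge across the top of the rail, 16 mm (x) by 15 mm (y), standing 2.5 mm above it, over the middle of the gap at rack y = -81 mm. Origin: the ridge's highest point, 50 mm above the table
- ridge_f: low rounded wooden ridge across the top of the rail, 16 mm (x) by 15 mm (y), standing 2.5 mm above it, over the middle of the gap at rack y = -135 mm. Origin: the ridge's highest point, 50 mm above the table
- round_post: fixed wooden post, 73 mm high, with a rounded, turned head 29 mm across, just past one end of the rail (rack x = 28 mm, rack y = +183 or -183 mm, at either end by turns). Gaps are counted from this end. Origin: centre of its foot on the table
- square_post: fixed square wooden post, 26 x 26 mm, 58 mm high, past the rail's other end. Origin: centre of its foot
- tin: the loose round aluminium tin with a flat lid, to be pushed: 40 mm across, 26 mm high, upright, about 90 g, standing by itself on the open table 75 to 110 mm in front of the rack line (rack x), towards one end or the other. Origin: centre of its underside; z up
- lens_box: bystander: square black box 40 x 40 x 26 mm standing in front of the rack at the other end from the tin. Origin: centre of its underside
- tin_b: bystander: a like tin, already in the rack. Origin: centre of its underside
- tin_e: bystander: another like tin, already in the rack. Origin: centre of its underside
- rack_box: bystander: square black box 40 x 40 x 26 mm, already in the rack. Origin: centre of its underside
- spectacles: bystander: folded black spectacles standing on their rims, 134 mm wide, 40 mm high, left of the work. Origin: under the bridge, on the table
- case: bystander: blue hard spectacle case, 160 x 62 x 42 mm, right of the work. Origin: centre of its underside, x along its length
- screwdriver: bystander: small screwdriver, 130 mm, lying on the table right of the rack. Origin: on the table, under its middle; x along it
- spray: bystander: small closed bottle, 40 mm across, 110 mm high, left of the rack. Origin: centre of its foot

How it is judged:
On the way, in this order (a step that is already met when the one before it is completed fails the run):
1. a finger touches the first ridge, counted from the round-headed post (((y of round_post in the frame of rack above 0 m and contact force between the fingers and ridge_a above 0.2 N) or (y of round_post in the frame of rack below 0 m and contact force between the fingers and ridge_f above 0.2 N))), for 0.04 s.
2. then the second ridge (((y of round_post in the frame of rack above 0 m and contact force between the fingers and ridge_b above 0.2 N) or (y of round_post in the frame of rack below 0 m and contact force between the fingers and ridge_e above 0.2 N))), for 0.04 s.
3. then the third ridge (((y of round_post in the frame of rack above 0 m and contact force between the fingers and ridge_c above 0.2 N) or (y of round_post in the frame of rack below 0 m and contact force between the fingers and ridge_d above 0.2 N))), for 0.04 s.
4. then the tin is pushed home in the third gap (x of tin in the frame of rack between -0.004 and 0.004 m and angle between tin's own z axis and vertical below 0.1 rad and height (world z) of tin below 0.004 m and ((y of round_post in the frame of rack above 0 m and y of tin in the frame of rack between 0.015 and 0.039 m) or (y of round_post in the frame of rack below 0 m and y of tin in the frame of rack between -0.039 and -0.015 m))), for 0.2 s.
At the end, for the whole second after the job is handed in: The loose tin stands upright on the table in the third gap from the round-headed post, within 4 mm of touching the back board, at rest (all of step 4 and linear speed of tin below 0.01 m/s).
It fails at once if a finger touches the fourth, fifth or sixth ridge (((y of round_post in the frame of rack above 0 m and contact force between the fingers and ridge_d above 0.5 N) or (y of round_post in the frame of rack below 0 m and contact force between the fingers and ridge_c above 0.5 N)) or ((y of round_post in the frame of rack above 0 m and contact force between the fingers and ridge_e above 0.5 N) or (y of round_post in the frame of rack below 0 m and contact force between the fingers and ridge_b above 0.5 N)) or ((y of round_post in the frame of rack above 0 m and contact force between the fingers and ridge_f above 0.5 N) or (y of round_post in the frame of rack below 0 m and contact force between the fingers and ridge_a above 0.5 N))).
It fails at once if the tin is lifted over 6 mm or tipped over 0.25 rad (height (world z) of tin above 0.006 m or angle between tin's own z axis and vertical above 0.25 rad).
It fails at once if a bystander is moved more than 12 mm (distance of any of lens_box, tin_b, tin_e, rack_box, spectacles, case, screwdriver, spray from where it was at the start of the episode above 0.012 m).
It also fails if it takes over 61 s, if anything falls off the work surface, if the arm or the gripper's body presses on something with over 40 N, if the wrist force passes 120 N, or if a joint passes its speed limit or range.

## Working session

There is one attempt and no reset: what is moved stays moved. The work goes in short steps, each a Python script; the robot and the scene stay as the last script left them, time stands still between calls to the robot, and variables do not carry over. Pictures are saved under pics/ and viewed, about 8 in all and at most 12, crops included, and the job is handed in when it is done.

```bash
mkdir -p pics; python3 - <<'E'
from rig import manip
import cv2, numpy as np
for n in ("top","side"):
    c=manip.camera(n); cv2.imwrite(f"pics/{n}0.png",cv2.resize(c["image"][:,:,::-1],None,fx=1.42,fy=1.42,interpolation=cv2.INTER_CUBIC)); np.savez(f"{n}0.npz",**c)
    print(n,c["fx"],c["fy"],c["cx"],c["cy"],c["k1"],np.round(c["cam_to_world"],3).tolist())
w=manip.camera("wrist");print(np.round(w["mount"],3).tolist(),w["fx"],w["k1"])
print(manip.get_time(),manip.get_position(),manip.get_ee_rot(),manip.get_width())
E
```

```text
top 524.1018327218134 524.1018327218134 278.9864240703615 212.81315018674272 -0.07331063702929756 [[0.027, -0.98, 0.197, 0.286], [-1.0, -0.027, 0.005, -0.014], [0.0, -0.197, -0.98, 1.431], [0.0, 0.0, 0.0, 1.0]]
side 487.33632687786235 487.33632687786235 275.7594228445448 207.97972331821632 -0.00037482049171838047 [[0.951, -0.197, 0.239, 0.3], [-0.309, -0.644, 0.7, -0.783], [0.016, -0.74, -0.673, 0.839], [0.0, 0.0, 0.0, 1.0]]
[[-0.001, -0.3, 0.954, -0.121], [1.0, 0.0, 0.001, 0.0], [-0.0, 0.954, 0.3, -0.076], [0.0, 0.0, 0.0, 1.0]] 291.931162483866 -0.028554719668247523
0.15 [ 0.20109985 -0.59134424  0.25271019] [ 2.04432298  0.33932481 -2.04470826] 0.08584708402440762
```

View pics/top0.png

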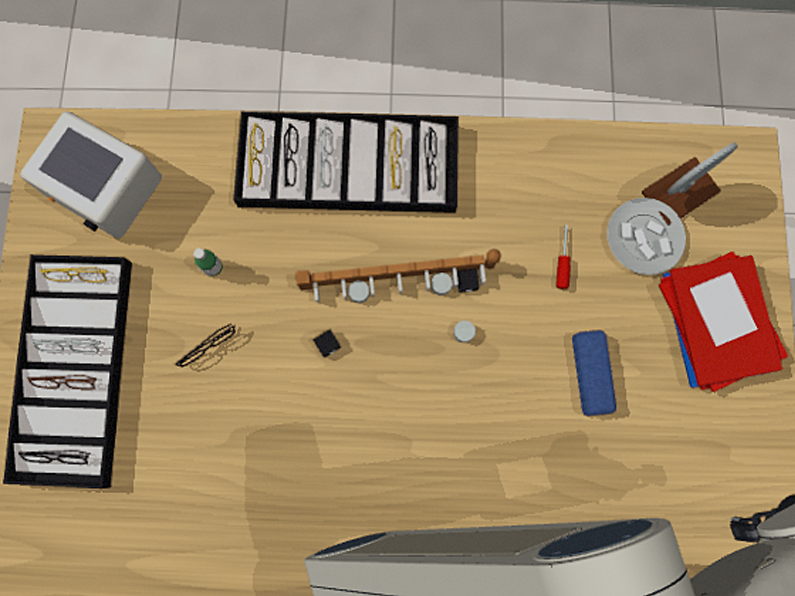

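View pics/side0.png

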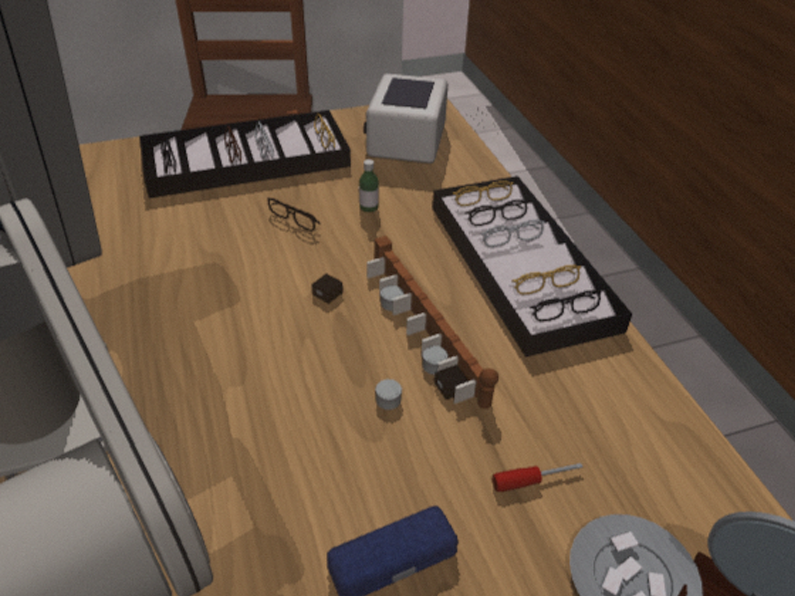

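The round-headed post is on the right at top-view (493,257). The third gap is the empty one between dividers (427,284) and (400,282). The tin is at (464,331), and the lens box is at (327,343).

```bash
cat > h.py <<'E'
import numpy as np, cv2
from scipy.spatial.transform import Rotation as R
def ray(c,T,uv):
    xd=np.array([(uv[0]-c["cx"])/c["fx"],(uv[1]-c["cy"])/c["fy"]]); x=xd.copy()
    for _ in range(20): x=xd/(1+c["k1"]*(x@x))
    return T[:3,3],T[:3,:3]@np.array([x[0],x[1],1])
def onplane(c,T,uv,z):
    o,d=ray(c,T,uv); return (o+d*(z-o[2])/d[2])[:2]
def proj(c,T,P):
    p=T[:3,:3].T@(np.asarray(P)-T[:3,3]); x=p[:2]/p[2]; x=x*(1+c["k1"]*(x@x))
    return np.array([c["fx"]*x[0]+c["cx"],c["fy"]*x[1]+c["cy"]])
def down(yaw):  # tool x down, tool y (jaws) at angle yaw in the world plane
    x=np.array([0,0,-1.]);y=np.array([np.cos(yaw),np.sin(yaw),0]);return R.from_matrix(np.c_[x,y,np.cross(x,y)]).as_rotvec()
def wrist(manip):
    T=np.eye(4);T[:3,3]=manip.get_position();T[:3,:3]=R.from_rotvec(manip.get_ee_rot()).as_matrix()
    c=manip.camera("wrist");return c,T@c["mount"]
E
python3 - <<'E'
from h import *
t=dict(np.load("top0.npz"));T=t["cam_to_world"]
s=1/1.42
P=lambda u,v,z:onplane(t,T,(u*s,v*s),z)
L=P(312,276,.0475);Rr=P(484,262,.0475);print("rail",L,Rr,"sq",P(303,276,.058),"round",P(494,255,.065))
print("tin",P(464,328,.026),"box",P(327,342,.026),"case",P(594,372,.04),"third gap dividers",P(427,274,.036),P(400,276,.036))
from rig import manip
print(R.from_rotvec(manip.get_ee_rot()).as_matrix().round(2))
d=Rr-L;print("right dir angle",np.degrees(np.arctan2(d[1],d[0])),np.linalg.norm(d))
E
```

```text
rail [0.61028621 0.15583593] [ 0.6469205  -0.17276165] sq [0.60736882 0.17165411] round [ 0.65661934 -0.18973518]
tin [ 0.52116502 -0.13742142] box [0.48695884 0.1234357 ] case [ 0.4413988  -0.38224776] third gap dividers [ 0.62297174 -0.06421033] [ 0.61758078 -0.01230362]
[[-0.    0.32 -0.95]
 [ 0.   -0.95 -0.32]
 [-1.   -0.   -0.  ]]
right dir angle -83.6385482058622 0.3306333944861031
```

```bash
python3 - <<'E'
from h import *
from rig import manip
o=down(np.radians(-83.6))
manip.move_to([.585,-.04,.21],o); manip.command_gripper(0.0)
c,T=wrist(manip); np.savez("w1.npz",**c,T=T)
cv2.imwrite("pics/w1.png",cv2.resize(c["image"][:,:,::-1],None,fx=1.4,fy=1.4,interpolation=cv2.INTER_CUBIC))
print(manip.get_time(),manip.get_position(),manip.get_width(),manip.get_contact_force(),c["cx"],c["cy"],manip.get_joint_positions())
E
```

```text
3.3583 [ 0.58498914 -0.03996119  0.20998103] 8.119530551696599e-05 [ 0.45615224 -0.10632508  0.06444495] 285.53339981122406 209.13307268794938 [-8.84993520e-02  4.20029328e-01  1.75024523e+00 -5.17696222e-06
  9.71371577e-01  1.37054688e+00]
```

View pics/w1.png

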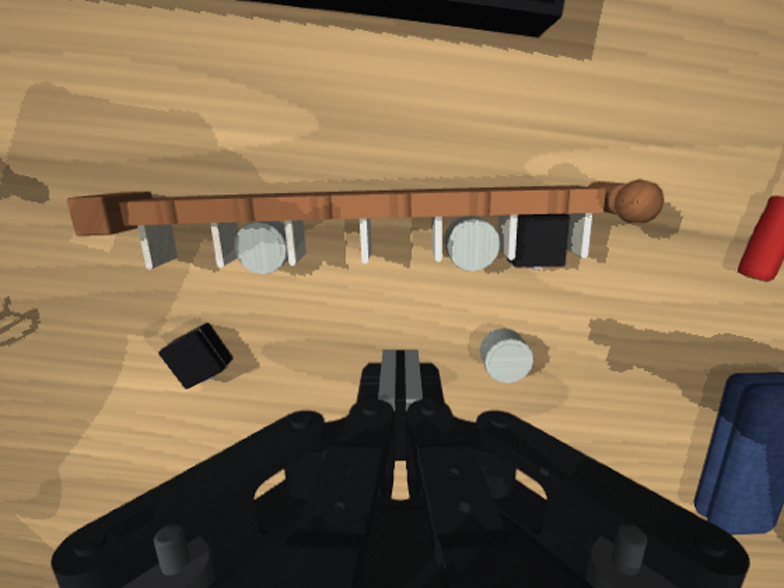

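The wrist view shows the ridges at about (168,212) to (558,199), the round post at (638,200), and the tin lid at (507,358). The third gap, between dividers x≈364 and 438, is empty.

```bash
python3 - <<'E'
from h import *
c=dict(np.load("w1.npz"));T=c["T"];s=1/1.4
P=lambda u,v,z:onplane(c,T,(u*s,v*s),z)
im=c["image"];hsv=cv2.cvtColor(im,cv2.COLOR_RGB2HSV);print(hsv[int(208*s),int(280*s)],hsv[int(358*s),int(507*s)],hsv[int(230*s),int(364*s)],hsv[int(240*s),int(472*s)])
rg=np.array([P(u,v,.05) for u,v in[(168,212),(242,208),(320,206),(400,204),(480,202),(558,199)]]);print(rg,np.linalg.norm(np.diff(rg,axis=0),axis=1))
# rail mask per column
h,sa,v=[hsv[:,:,i].astype(int) for i in range(3)]
m=((sa>120)&(h<14)&(v>110)).astype(np.uint8); m[:130]=0;m[170:]=0
pts=[]
for u in range(95,425,5):
    r=np.where(m[:,u])[0]
    if len(r): pts.append((u,r.min(),r.max()))
pts=np.array(pts);print(pts[::8].tolist())
for k in(1,2):
    w=np.array([onplane(c,T,(p[0],p[k]),.0475) for p in pts]);a=np.polyfit(w[:,1],w[:,0],1);print("edge",k,a,np.std(w[:,0]-np.polyval(a,w[:,1])))
g=((sa<40)&(v>120)).astype(np.uint8)
n,l,st,ce=cv2.connectedComponentsWithStats(g)
for i in range(1,n):
    if st[i,4]>40 and st[i,1]<300: print(st[i].tolist(),ce[i].round(1),onplane(c,T,ce[i],.026).round(4),onplane(c,T,ce[i],.036).round(4))
print("tops tin",P(507,358,.026),"round",P(639,201,.062))
E
```

```text
[ 12 144 145] [ 51  13 196] [ 30   6 224] [ 53  12 199]
[[ 0.61312155  0.12220893]
 [ 0.62125906  0.07138148]
 [ 0.62834666  0.01865842]
 [ 0.63564861 -0.03494229]
 [ 0.64306181 -0.08839851]
 [ 0.6511253  -0.14054444]] [0.05147474 0.05319732 0.05409579 0.0539678  0.05276569]
[[95, 144, 160], [135, 143, 159], [175, 142, 158], [215, 140, 156], [255, 139, 155], [295, 138, 154], [335, 137, 153], [375, 136, 152], [415, 135, 151]]
edge 1 [-0.13979791  0.63752603] 0.0005071015728155417
edge 2 [-0.13490637  0.62296261] 0.0021887509327084987
[408, 152, 15, 32, 342] [415.2 168. ] [ 0.6262 -0.1734] [ 0.6273 -0.1688]
[309, 155, 7, 32, 202] [312.2 170.2] [ 0.6115 -0.0657] [ 0.6131 -0.0646]
[358, 154, 12, 32, 260] [364.1 168.9] [ 0.619  -0.1197] [ 0.6204 -0.1168]
[257, 157, 7, 31, 156] [259.8 171.7] [ 0.6038 -0.0111] [ 0.6057 -0.0118]
[320, 157, 37, 37, 1082] [338.  174.6] [ 0.6099 -0.0934] [ 0.6116 -0.0914]
[169, 158, 43, 38, 1141] [189.2 177.2] [0.5897 0.0628] [0.592  0.0597]
[151, 160, 9, 31, 145] [155. 175.] [0.5881 0.0992] [0.5905 0.0949]
[99, 162, 10, 30, 132] [103.7 177.2] [0.5796 0.1545] [0.5823 0.1483]
[346, 242, 35, 31, 848] [363.  257.1] [ 0.5179 -0.1383] [ 0.5226 -0.1348]
tops tin [ 0.51960578 -0.13688375] round [ 0.65658178 -0.18907903]
```

```bash
cat >> h.py <<'E'
yaw=np.radians(7.9); ex=np.array([np.cos(yaw),np.sin(yaw)]); ey=np.array([-ex[1],ex[0]])
M=np.array([.6321,-.0086]); O=M-.028*ex
W=lambda x,y,z:np.r_[O+x*ex+y*ey,z]
rk=lambda p:np.array([(np.asarray(p)[:2]-O)@ex,(np.asarray(p)[:2]-O)@ey])
E
python3 - <<'E'
from h import *
from rig import manip
o=down(yaw-np.pi/2)
manip.move_to(W(.028,-.135,.11),o); z=.079
manip.servo_line(W(.028,-.135,z))
b=manip.get_contact_force()[2]; print("bias",b,manip.get_time())
for y in(-.135,-.081,-.027):
    manip.servo_line(W(.028,y,z),rate=.05)
    while z>.0695:
        z-=.0007; manip.servo_line(W(.028,y,z),rate=.02)
        f=manip.get_contact_force()[2]-b
        if abs(f)>2: break
    manip.hold(.15); print(y,z,manip.get_position(),manip.get_contact_force()[2]-b,manip.get_time())
    if abs(f)<=2: print("NO CONTACT");break
    z+=.0021; 
    manip.servo_line(W(.028,y,z),rate=.03)
else: manip.servo_line(W(.028,-.027,.13))
E
```

```text
bias 0.2594540335654425 4.3917
-0.135 0.07129999999999993 [ 0.65079732 -0.14235081  0.07201126] 5.57551542844024 7.5417
-0.081 0.07129999999999992 [ 0.64336041 -0.0889512   0.0719864 ] 6.237943932684599 9.925
-0.027 0.0712999999999999 [ 0.63597834 -0.03545209  0.071999  ] 6.075659595178719 12.3083
```

```bash
python3 - <<'E'
from h import *
from rig import manip
tin=rk([.5195,-.1372]); goal=np.array([-.078,-.027]); d=(goal-tin)/np.linalg.norm(goal-tin)
a=yaw+np.arctan2(d[1],d[0])-np.pi/2; print(tin,d,np.degrees(a))
manip.command_gripper(.016)
s=tin-.046*d; e=goal-.0293*d; o=down(a)
manip.move_to(W(*s,.13),o); manip.servo_line(W(*s,.029)); print(manip.get_width(),manip.get_position(),manip.get_contact_force())
manip.servo_line(W(*e,.029),rate=.05); print(manip.get_contact_force(),manip.get_position(),W(*e,.029))
b=e-.025*d
manip.servo_line(W(*b,.029)); manip.servo_line(W(*b,.15))
manip.move_to(np.r_[W(-.14,-.027,.15)],down(yaw-np.pi/2))
c,T=wrist(manip); np.savez("w2.npz",**c,T=T)
cv2.imwrite("pics/w2.png",cv2.resize(c["image"][:,:,::-1],None,fx=1.4,fy=1.4))
print(manip.get_time())
hsv=cv2.cvtColor(c["image"],cv2.COLOR_RGB2HSV).astype(int)
n,l,st,ce=cv2.connectedComponentsWithStats(((hsv[:,:,1]<40)&(hsv[:,:,2]>120)).astype(np.uint8))
for i in range(1,n):
    if st[i,4]>80: print(st[i].tolist(),ce[i].round(1),rk(onplane(c,T,ce[i],.026)).round(4),rk(onplane(c,T,ce[i],.036)).round(4))
E
```

```text
[-0.10120673 -0.11190326] [0.26365984 0.96461572] -7.3873357250788825
0.01596392735711539 [ 0.5141187  -0.18290429  0.02948463] [-0.44981332  0.31803531 -0.11835269]
[-1.13241353  0.67553519  0.14585633] [ 0.52704386 -0.07911604  0.02901767] [ 0.52704971 -0.07896968  0.029     ]
20.4333
[16, 0, 16, 52, 334] [23.5 25.9] [0.0043 0.1706] [0.0016 0.1625]
[89, 0, 14, 50, 348] [95.7 24.4] [0.0039 0.1144] [0.0011 0.1086]
[117, 0, 59, 65, 2536] [146.3  34.5] [-0.0036  0.0769] [-0.0061  0.0726]
[242, 0, 9, 49, 370] [246.1  23.4] [0.0032 0.0018] [0.0004 0.0006]
[315, 0, 12, 53, 478] [321.   25.6] [ 0.0018 -0.0535] [-0.0009 -0.0524]
[386, 0, 18, 50, 609] [394.9  25.7] [ 0.0022 -0.1085] [-0.0005 -0.1052]
[453, 0, 27, 52, 735] [467.3  27.9] [ 0.0018 -0.1634] [-0.0009 -0.1578]
[332, 9, 52, 58, 2369] [357.1  37.2] [-0.0058 -0.0808] [-0.0081 -0.0786]
[262, 111, 49, 50, 1907] [285.6 135.7] [-0.0779 -0.0275] [-0.0773 -0.0274]
```

View pics/w2.png

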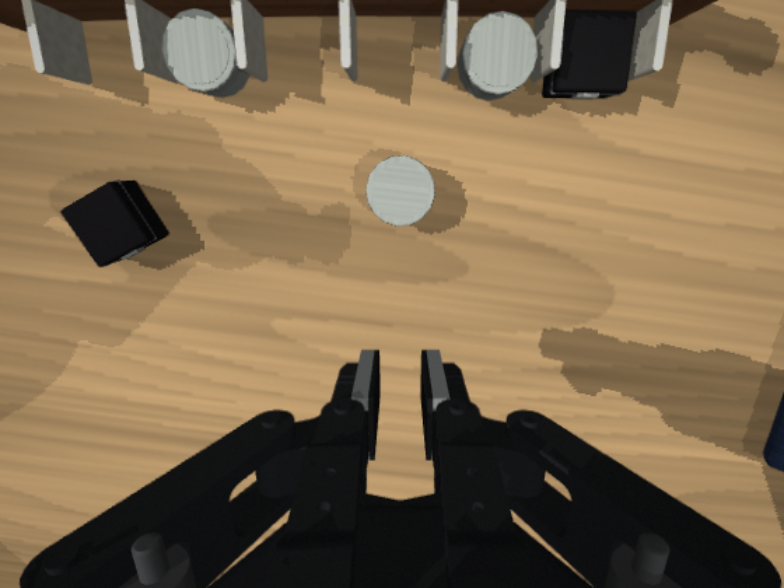

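The tin now stands at rack (-78,-27.5) mm, in line with the third gap, whose dividers measure y≈0 and -53. Next is the straight push in.

```bash
python3 - <<'E'
from h import *
from rig import manip
y=-.0267; z=.029
manip.servo_line(W(-.125,y,.06)); manip.servo_line(W(-.125,y,z)); 
manip.servo_line(W(-.112,y,z),rate=.05); b=manip.get_contact_force()[:2]@ex
x=-.036; manip.servo_line(W(x,y,z),rate=.05); f0=manip.get_contact_force()[:2]; print("bias",b,"f",f0@ex-b,f0@ey)
while x<-.0235:
    x+=.0008; manip.servo_line(W(x,y,z),rate=.02); f=-(manip.get_contact_force()[:2]@ex-b)
    print(round(x,4),round(f,2),end="; ")
    if f>4: break
manip.hold(.3); print(rk(manip.get_position()),manip.get_contact_force())
manip.servo_line(W(-.075,y,z),rate=.1); manip.servo_line(W(-.09,y,.17)); manip.servo_line(W(-.09,y,.2))
c,T=wrist(manip)
cv2.imwrite("pics/w3.png",cv2.resize(c["image"][:,:,::-1],None,fx=1.4,fy=1.4))
print(manip.get_time())
hsv=cv2.cvtColor(c["image"],cv2.COLOR_RGB2HSV).astype(int)
n,l,st,ce=cv2.connectedComponentsWithStats(((hsv[:,:,1]<40)&(hsv[:,:,2]>120)).astype(np.uint8))
for i in range(1,n):
    if st[i,4]>80: print(st[i].tolist(),ce[i].round(1),rk(onplane(c,T,ce[i],.026)).round(4),rk(onplane(c,T,ce[i],.036)).round(4))
E
```

```text
bias 0.2636287038771264 f -0.8974184777091647 -0.12200098301331261
-0.0352 0.33; -0.0344 1.22; -0.0336 -0.0; -0.0328 0.49; -0.032 0.38; -0.0312 0.91; -0.0304 0.09; -0.0296 1.13; -0.0288 4.75; [-0.02950285 -0.02660517] [-4.34752635 -2.03912914  2.19450877]
28.275
[155, 81, 47, 49, 1578] [177.4 106.3] [-0.0029  0.0764] [-0.0032  0.0729]
[252, 80, 7, 40, 238] [255.4  99.2] [0.0032 0.0014] [0.0026 0.0005]
[310, 80, 8, 40, 258] [313.5  99.9] [ 0.0026 -0.0537] [ 0.0021 -0.0528]
[364, 81, 14, 39, 358] [370.8 101. ] [ 0.0019 -0.1084] [ 0.0014 -0.1056]
[418, 81, 18, 40, 452] [427.2 102.6] [ 0.0008 -0.1628] [ 0.0004 -0.1582]
[77, 83, 11, 38, 189] [ 81.8 102. ] [0.002  0.1689] [0.0015 0.1623]
[134, 82, 10, 38, 204] [138.7 100.5] [0.0027 0.1131] [0.0021 0.1083]
[265, 82, 42, 44, 1421] [285.6 103.7] [-0.0008 -0.0272] [-0.0012 -0.0272]
[321, 88, 42, 44, 1403] [341.7 109.2] [-0.0057 -0.081 ] [-0.006  -0.0791]
```

View pics/w3.png

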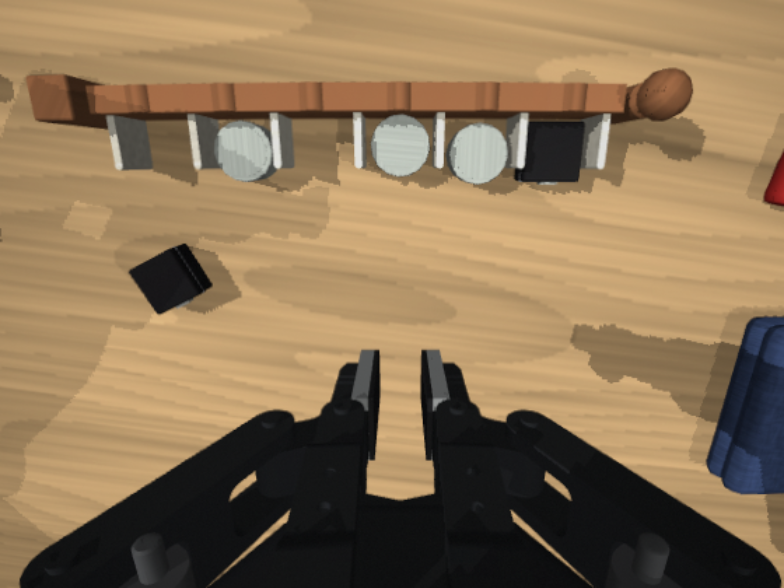

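The tin is home in the third gap (lid at 400,146), closer to the board than its neighbours, which haven't moved. The gripper is clear.

```bash
python3 -c "
from rig import manip
manip.sign_off(); print(manip.get_time())"
```

```text
the job is handed in; nothing more can be done
the job is handed in; nothing more can be done
```

The job is done and handed in at about 28 s of the 61 s allowed; no verdict is reported.

- **Rail:** Starting at the round-headed post (right end, rack −y), I pressed ridges f, e and d in that order with the closed fingertips, at about 6 N each. Both fingertips were shut together, so they acted as one. Between ridges I lifted them 2.1 mm, so this was touch by touch, not one unbroken slide. I didn't go on to the fourth ridge.
- **Tin:** I pushed it in two strokes with the fingers set 16 mm apart, first across the table to line up with the gap, then straight in. I stopped when the force rose to 4.7 N against the back board.
- **Last checks:** The final wrist picture puts the tin at rack x −0.8 mm, y −27 mm, upright in the third gap. The two racked tins read the same as before to within about 1 mm. The lens box and rack box looked unmoved by eye. I didn't measure them or the other bystanders again. The fingers were about 0.2 m up and clear of everything, and no check failed or disagreed.

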